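# Slide the tall strip vial into the empty bracket

## Robot

A 6-joint arm with a two-finger parallel gripper is mounted at the origin on a cart in front of the work surface, level with it; the furniture and walls round the work are solid. World frame = base frame: x ahead of the robot, y to its left, z up, the work surface at z = 0. Lengths are in m, angles in rad, forces in N, time in s.
With the tool pointing down it reaches from about 0.35 to 0.975 m from the base axis. Payload 4.9 kg.
Tool frame: the origin (TCP) lies at the very end of the fingers, on their centre line; the grasp point (between the pads) lies 19 mm behind it; y points along the fingers, z is the direction in which the jaws open and shut, and the axes are right-handed (so a half turn about y gives the same grasp; the last joint's range is limited). The gripper opens to 85 mm and grips with 20 to 120 N. Pads are 22 mm wide; open, the fingers measure 114 mm over their backs; the gripper's body (76 mm by 85 mm) begins 54 mm behind the grasp point. The pads swing forward as they close: fully open they stand 13 mm farther back than shut.
Start: joints at [1.203, 0.053, 1.613, -0, 1.476, -0.119], TCP at [0.154, 0.606, 0.231] pointing down, gripper open.
Joint ranges: [-3.01, 3.01], [-1.01, 2.22], [0.06, 2.58], [-1.02, 4.17], [0.09, 2.62], [-3.14, 3.14]. Speed limits (rad/s): [2.57, 2.57, 3.14, 3.14, 3.14, 3.14].

## Interface

Orientations are given as a rotation vector (axis times angle).
In Python, from station import ctrl gives the robot as it stands.
- The arm moves only by the tool arm_command, never from a script. Its argument "steps" is a list of rows, each a list of 3 entries, a list of its own where there are three numbers: the shift along the tool's x, y, z in m, then the turn, a rotation vector about the tool's x, y, z in degrees, then the opening, from 0 (shut) to 1 (fully open). In form: [[[dx, dy, dz], [ax, ay, az], gripper], ...]. A call has 1 to 5 rows; each row is the pose to reach, as a shift and turn from the pose measured when the call began, along the tool's axes at that moment; what a row does not reach only later rows make up. A row lasts 1/10 s, in which the tool goes at most 50 mm and 8.59 degrees, less where a joint would pass 70% of its speed; a pose out of reach is approached as far as the arm can. A call with a gripper value outside its range is refused whole. The fingers move at their own pace and stop on an object; "force" is the grip in N (left out, the last holds). Time passes only in rows, so rows that repeat a pose let the fingers close. It gives the time, the measured TCP pose, the force and the opening at its end, in the units of the state.
- ctrl.get_obs(): the state, without advancing time (a new reading comes with each control period).
- ctrl.get_image(name): name is "side" or "top" or "wrist"; returns a dict with "img" (480x640x3 uint8, red, green, blue), "camera_matrix" (3x3 intrinsics, pixels), "world_from_camera" (4x4, takes a point from camera to world coordinates). Camera axes: x right, y up, looking along -z (the intrinsics and any distortion apply to the point x, -y, -z); pixel columns grow to the right and rows downward; lengths in m; the calibration is good to about 2 mm. A picture is of the moment at which its call begins. There is no depth.
- ctrl.finish_job(): hands the job in, once; it reports no verdict.
Trained networks look in a picture, given as the dict that the camera call returned (one of the last four; its "shot" number tells which), for a name from the list of things; names that differ only in an ending like _2 or _b are one class to them, and where a whole thing is asked for, a point or a joint stands for the part that bears it (a point fixed in the world has none). Each returns a list of dicts, best first, with "confidence" (0 to 1); they miss things now and then, are a little off and sometimes report something else, mostly with a low value. They report only what shows in the picture. A call takes as long as a camera call.
- ctrl.boxes_of(picture, name): "position" ([row, column] in pixels, amid what is visible of it).
The state is a dict: "t": time; "q": joint angles; "dq": joint speeds; "effort": joint torques, N m; "tool_pos": TCP position; "tool_rot": TCP orientation; "contact_force": force on the tool from outside, world axes, zero at the start; "wrist_torque": the same for the moment, N m; "opening": finger opening in m.
Only numpy, scipy, OpenCV 4.12 (cv2) and the standard library are available. Lean on these libraries where they do the work, as an engineer would, in place of code of your own. Each camera call takes 0.05 s, during which the arm holds its last target.

## Task

Two low three-sided metal brackets are screwed to the worktop; one already holds a lidded sample cup, the other is empty. Push the taller of the two test-strip vials across the worktop, low on its body so that it slides upright, through the open front of the empty bracket and gently up against its back wall. Do not grip, lift or topple it, and leave the shorter vial, the cup and the meter where they are.

Things in the scene. Friction and masses are not known exactly. Their poses are not given: they have to be found in the camera images.
- tall_vial: The vial to push: the taller of two upright round test-strip vials, white with a white cap, 137 mm tall, body 47 mm across, cap (top 19 mm) 51 mm; 80 to 170 g. Origin: centre of its underside, on the worktop; z up. Friction on the worktop 0.5 to 0.7: it tips if pushed over about 30 mm above the worktop. Stands on the left part of the worktop.
- stall_free: The empty bracket, fixed, bare metal: back and two side walls 26 mm high, 4 mm thick, no floor, 62 mm wide inside. Its +x points at the back wall (push-in direction), -x out of the open front. Origin: on the worktop midway between the side walls, 23.5 mm before the back wall. Flat feet with screws, up to 4 mm high, reach 52 mm to either side. Opens to the left; it is the nearer or the farther of the two.
- stall_seat (a point): Point on the worktop in the empty bracket (at its origin, same axes) where the centre of the tall vial's underside lies when the vial is home against the back wall. From it the side walls run 6.5 mm toward the open front, then lips 11 mm longer flare outward to a mouth about 72 mm wide, so the near side of the vial sticks out.
- stall_taken: The other bracket, identical, fixed, with the cup in it; origin and axes as for the empty one. Leave alone.
- sample_cup: Upright specimen cup with a screw lid, 62 mm across, 72 mm tall, standing in the taken bracket; origin: centre of its underside. Leave alone.
- short_vial: The shorter vial, 104 mm tall, 42 mm across, with a blue cap, standing on the right in front of the centrifuge; origin: centre of its underside. Leave alone.
- meter: Hand-held glucose meter, 93 x 52 x 20 mm, lying flat near the robot on its right; origin: centre of its underside. Leave alone.

How it is judged:
By the outcome, as a careful person would: the job done as asked, in the order asked, and still so for the second after the job is handed in, with the robot touching nothing.
It also fails if it takes over 58 s, if anything falls off the work surface, if the arm or the gripper's body presses on something with over 40 N, if the wrist force passes 120 N, or if a joint passes its speed limit or range.

## Working session

There is one attempt and no reset: what is moved stays moved. The work goes in short steps, Python scripts to look and compute and a tool call to move; the robot and the scene stay as the last step left them, time stands still between calls to the robot, and variables do not carry over. Pictures are saved under pics/ and viewed, and the job is handed in when it is done.

Besides the shell and the picture viewer there is one more tool, called after "Request:" in YAML: its name, and indented under it one key for each argument. arm_command: Moves the arm, as the interface text tells. Its arguments: {"type":"object","properties":{"steps":{"type":"array"},"force":{"type":"number"}},"required":["steps"]}

```bash
mkdir -p pics; cat > h.py <<'E'
import numpy as np,cv2
from scipy.spatial.transform import Rotation as R
from station import ctrl
def ray(p,rc,z):
    K=np.array(p["camera_matrix"]);T=np.array(p["world_from_camera"])
    d=np.linalg.inv(K)@np.array([rc[1],rc[0],1.]);d=T[:3,:3]@np.array([d[0],-d[1],-d[2]]);o=T[:3,3]
    return o+d*(z-o[2])/d[2]
def proj(p,X):
    K=np.array(p["camera_matrix"]);T=np.array(p["world_from_camera"])
    c=T[:3,:3].T@(np.array(X,float)-T[:3,3]);c=K@np.array([c[0],-c[1],-c[2]]);return c[:2]/c[2]
def save(p,n): cv2.imwrite(f"pics/{n}.png",cv2.cvtColor(p["img"],cv2.COLOR_RGB2BGR))
E
python3 - <<'E'
from h import *
o=ctrl.get_obs();print(o)
print(R.from_rotvec(o["tool_rot"]).as_matrix().round(3))
for c in["top","side"]:
    p=ctrl.get_image(c);save(p,c+"0");print(c,np.array(p["world_from_camera"]).round(3).tolist(),[k for k in p])
    for n in["tall_vial","stall_free","stall_taken","sample_cup","short_vial","meter"]:
        for b in ctrl.boxes_of(p,n)[:3]:
            print(n,np.round(b["position"]),round(b["confidence"],2),ray(p,b["position"],0).round(3),ray(p,b["position"],.137).round(3))
E
```

```text
{'t': 0.0, 'q': array([ 1.20304921e+00,  5.33550119e-02,  1.61429225e+00, -5.96458012e-06,
        1.47596740e+00, -1.18983831e-01]), 'dq': array([ 1.30374457e-03, -8.02531466e-04, -1.50166522e-03, -2.10997544e-05,
        2.67574089e-04,  3.81913840e-04]), 'effort': array([ 1.57435072e-03, -3.93669069e+01, -3.70184362e+01, -2.51794557e-05,
        6.88832137e-03, -6.84465988e-06]), 'tool_pos': array([0.15364775, 0.60518671, 0.23006519]), 'tool_rot': array([-1.56392584,  0.19571836, -0.19496024]), 'contact_force': array([ 0.11569323,  0.1671686 , -0.32998359]), 'wrist_torque': array([-0.00378779, -0.04417776,  0.01742749]), 'opening': 0.08510828787639725}
[[ 0.969 -0.001  0.246]
 [-0.246 -0.002  0.969]
 [-0.    -1.    -0.002]]
top [[0.023, 0.976, -0.217, 0.288], [-1.0, 0.023, -0.005, -0.001], [-0.0, 0.217, 0.976, 1.112], [0.0, 0.0, 0.0, 1.0]] ['img', 'camera_matrix', 'world_from_camera', 'shot']
tall_vial [246. 223.] 0.83 [0.53  0.223 0.   ] [0.501 0.195 0.137]
stall_free [221. 308.] 0.58 [0.588 0.047 0.   ] [0.551 0.041 0.137]
stall_free [313. 452.] 0.47 [ 0.403 -0.247  0.   ] [ 0.3
[... 335 characters left out ...]
[-0.335, 0.644, -0.688, -0.812], [-0.01, 0.728, 0.686, 0.847], [0.0, 0.0, 0.0, 1.0]] ['img', 'camera_matrix', 'world_from_camera', 'shot']
tall_vial [156. 284.] 0.84 [0.545 0.318 0.   ] [0.494 0.135 0.137]
stall_free [210. 281.] 0.6 [0.481 0.135 0.   ] [ 0.44  -0.018  0.137]
stall_free [214. 332.] 0.39 [ 0.578  0.083 -0.   ] [ 0.521 -0.062  0.137]
stall_taken [236. 281.] 0.63 [0.458 0.059 0.   ] [ 0.421 -0.082  0.137]
sample_cup [211. 279.] 0.96 [0.477 0.132 0.   ] [ 0.437 -0.021  0.137]
short_vial [280. 297.] 0.8 [ 0.45  -0.067  0.   ] [ 0.414 -0.187  0.137]
meter [357. 305.] 0.78 [ 0.407 -0.237  0.   ] [ 0.378 -0.33   0.137]
meter [214. 334.] 0.68 [0.581 0.085 0.   ] [ 0.524 -0.06   0.137]
```

View pics/top0.png

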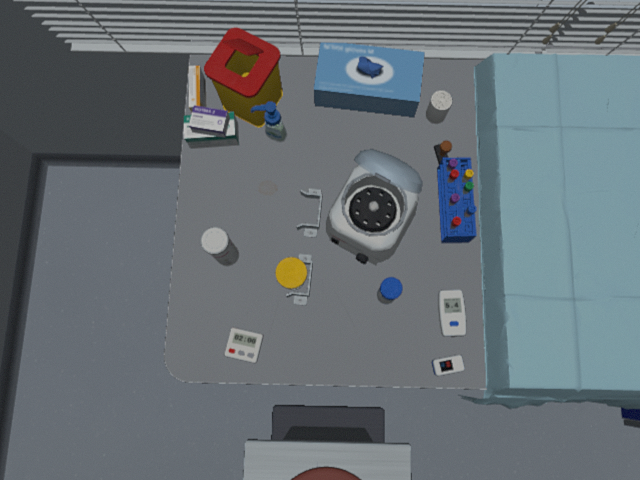

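View pics/side0.png

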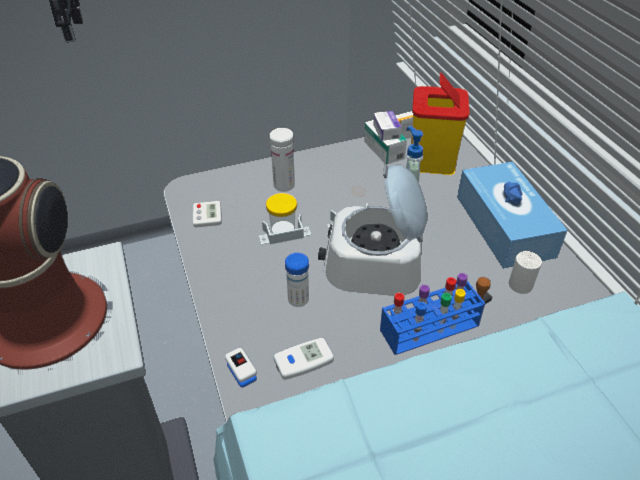

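```bash
python3 - <<'E'
import cv2
a=cv2.imread('pics/top0.png')[180:340,160:360];cv2.imwrite('pics/topc.png',cv2.resize(a,None,fx=4,fy=4,interpolation=cv2.INTER_CUBIC)[:600])
a=cv2.imread('pics/side0.png')[100:250,230:430];cv2.imwrite('pics/sidec.png',cv2.resize(a,None,fx=4,fy=4,interpolation=cv2.INTER_CUBIC))
E
```

```text
(no output)
```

View pics/topc.png

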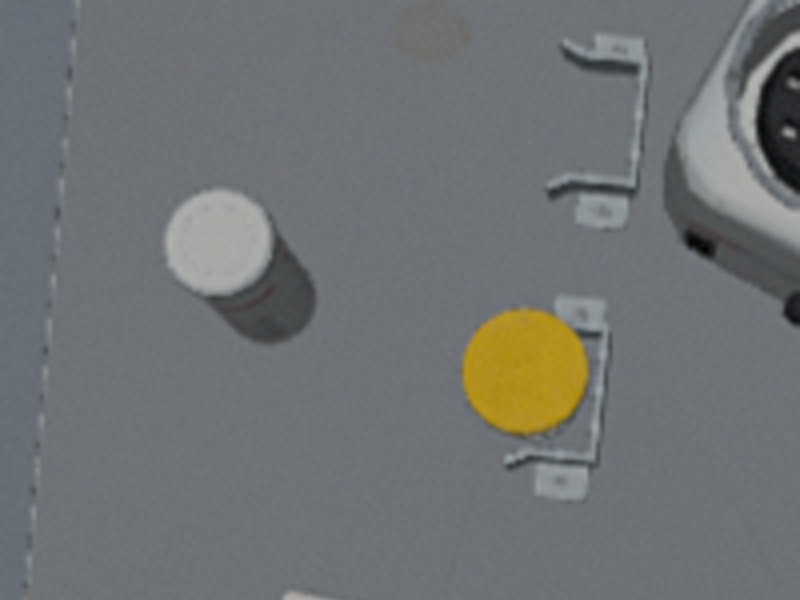

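View pics/sidec.png

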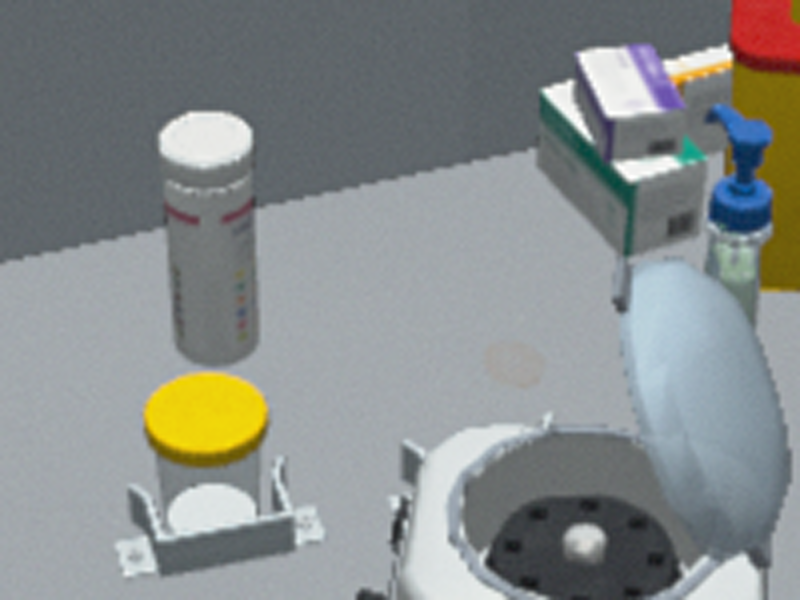

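```bash
cat >> h.py <<'E'
def draw(p,name,stall,vial,r,sc=4,fx=None):
    x0,y0,x1,y1=r;im=cv2.cvtColor(p["img"],cv2.COLOR_RGB2BGR)[y0:y1,x0:x1];im=cv2.resize(im,None,fx=sc,fy=sc,interpolation=cv2.INTER_CUBIC)
    P=lambda X:tuple(int(v) for v in ((proj(p,X)-[x0,y0]+.5)*sc))
    def pl(pts,c):
        for a,b in zip(pts,pts[1:]): cv2.line(im,P(a),P(b),c,1)
    if stall is not None:
        sx,sy,yaw=stall;c,s=np.cos(yaw),np.sin(yaw)
        W=lambda x,y,z:(sx+c*x-s*y,sy+s*x+c*y,z)
        for e,col in((0,(0,0,255)),(.004,(0,255,255))):
            pl([W(-.0175,.036+e,.026),W(-.0065,.031+e,.026),W(.0235+e,.031+e,.026),W(.0235+e,-.031-e,.026),W(-.0065,-.031-e,.026),W(-.0175,-.036-e,.026)],col)
    if vial is not None:
        t=np.linspace(0,2*np.pi,50)
        for z,rr in((0,.0235),(.118,.0255),(.137,.0255)):
            pl([(vial[0]+rr*np.cos(a),vial[1]+rr*np.sin(a),z) for a in t],(0,255,0))
    cv2.imwrite(f"pics/{name}.png",im)
E
python3 - <<'E'
from h import *
p=ctrl.get_image("top");q=ctrl.get_image("side")
f=lambda x,y:(180+y/4-.4,160+x/4-.4)
A=ray(p,f(645,56),.026)[:2];B=ray(p,f(632,188),.026)[:2]
print(A,B,np.linalg.norm(A-B)); d=(A-B)/np.linalg.norm(A-B); n=np.array([d[1],-d[0]]);yaw=np.arctan2(n[1],n[0])
s=(A+B)/2-n*.0255
v=ray(p,f(219,242),.137)[:2];print(s,yaw,np.degrees(yaw),v)
g=lambda x,y:(100+y/4-.4,230+x/4-.4)
print(ray(q,g(206,136),.137),ray(q,g(215,338),0))
draw(p,"ov_t",(s[0],s[1],yaw),v,(160,180,360,330));draw(q,"ov_s",(s[0],s[1],yaw),v,(230,100,430,250))
E
```

```text
[0.6399292  0.02233441] [0.56934781 0.02710267] 0.07074227426635869
[0.60635729 0.05016055] -1.6382507403725148 -93.86485320752749 [0.51076307 0.21146918]
[0.5118583  0.21059071 0.137     ] [0.51210897 0.21633957 0.        ]
```

View pics/ov_t.png

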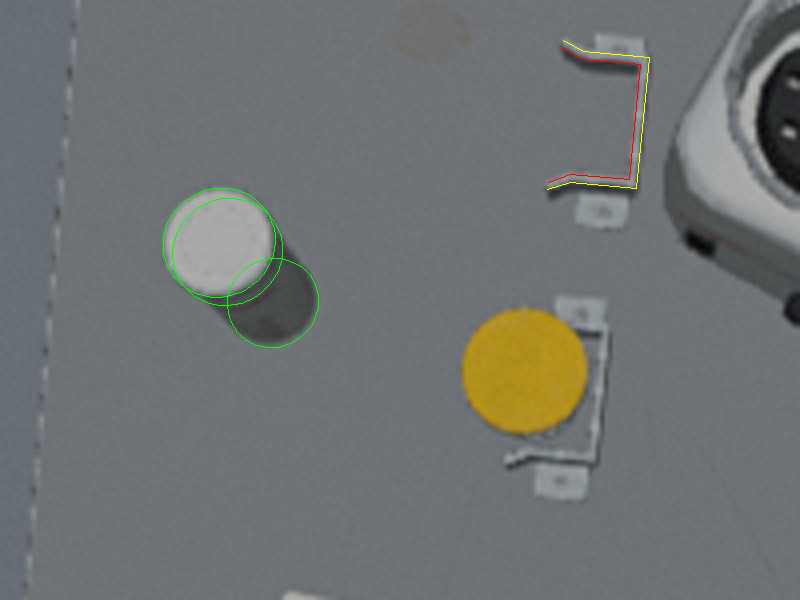

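View pics/ov_s.png

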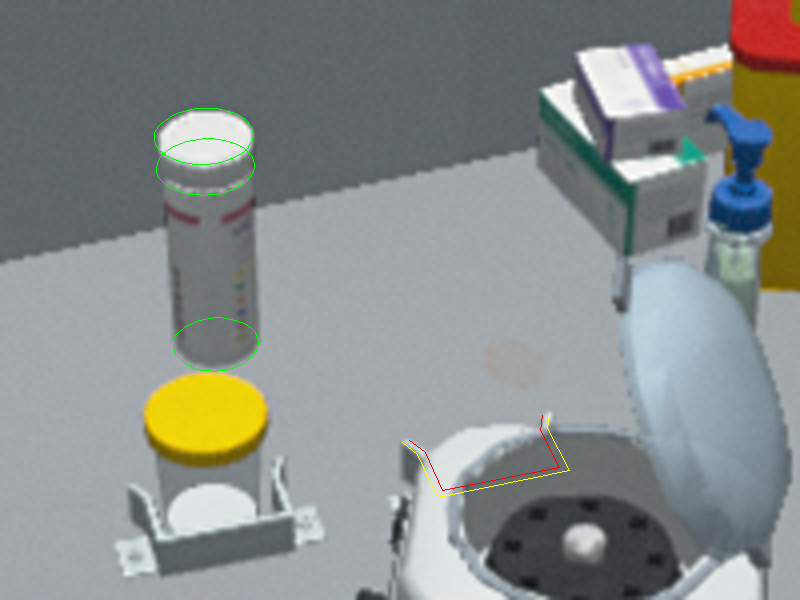

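```bash
cat >> h.py <<'E'
def want(pos,yaw,tilt):
    o=ctrl.get_obs();Rc=R.from_rotvec(o["tool_rot"]).as_matrix()
    y,t=np.radians(yaw),np.radians(tilt);u=np.array([np.cos(y),np.sin(y),0]);k=np.array([0,0,1.])
    f=u*np.cos(t)+k*np.sin(t);a=u*np.sin(t)-k*np.cos(t);D=np.c_[f,a,np.cross(f,a)]
    print("t",o["t"],"pos",o["tool_pos"].round(4),"F",o["contact_force"].round(2),"open",round(o["opening"],4))
    print("shift",(Rc.T@(np.array(pos)-o["tool_pos"])).round(4).tolist(),"turn",np.degrees(R.from_matrix(Rc.T@D).as_rotvec()).round(2).tolist())
E
python3 -c "
from h import *
want((.446,.259,.15),-35.5,40)"
```

```text
t 0.8 pos [0.1539 0.6057 0.2313] F [0.78 0.69 0.67] open 0.0858
shift [0.3685, 0.0813, -0.2641] turn [-7.42, 20.37, -39.53]
```

Request:
arm_command:
  steps:
    - [[0.07,0.016,-0.05],[-1.2,3.4,-6.6],0.35]
    - [[0.11,0.025,-0.08],[-2.2,6,-11.8],0.35]
    - [[0.15,0.033,-0.107],[-3,8.3,-16],0.35]
    - [[0.185,0.041,-0.132],[-3.7,10.2,-19.8],0.35]
    - [[0.185,0.041,-0.132],[-3.7,10.2,-19.8],0.35]

```text
t: 1.3
tool_pos: [0.3008, 0.4302, 0.1887]
tool_rot: [-1.638, 0.069, -0.606]
contact_force: [-0.1, 0.1, -0.1]
opening: 0.0301
```

```bash
python3 -c "
from h import *
want((.446,.259,.15),-35.5,40)"
```

```text
t 1.3 pos [0.3008 0.4302 0.1887] F [-0.06  0.12 -0.05] open 0.0301
shift [0.177, 0.1094, -0.0927] turn [-3.59, 10.23, -19.67]
```

Request:
arm_command:
  steps:
    - [[0.036,0.022,-0.019],[-0.8,2,-4],0.35]
    - [[0.072,0.044,-0.038],[-1.5,4,-8],0.35]
    - [[0.108,0.066,-0.056],[-2.3,6.2,-12],0.35]
    - [[0.145,0.09,-0.075],[-3,8.4,-16],0.35]
    - [[0.177,0.109,-0.093],[-3.6,10.2,-19.7],0.35]

```text
t: 1.8
tool_pos: [0.4467, 0.2572, 0.1502]
tool_rot: [-1.666, -0.067, -1.024]
contact_force: [1.0, -0.4, 0.2]
opening: 0.0301
```

```bash
python3 -c "
from h import *
want((.446,.259,.015),-35.5,40)
for c in ['side','wrist']:
    p=ctrl.get_image(c);save(p,c+'1')"
```

```text
t 1.8 pos [0.4467 0.2572 0.1502] F [ 0.95 -0.36  0.19] open 0.0301
shift [-0.0885, 0.1023, 0.001] turn [0.02, -0.06, 0.17]
```

View pics/side1.png

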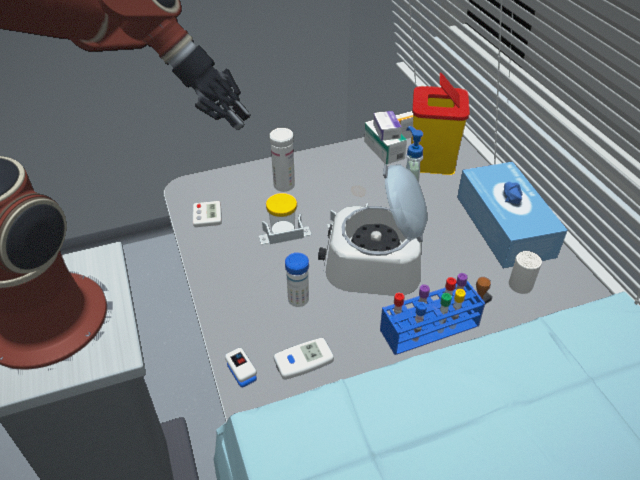

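View pics/wrist1.png

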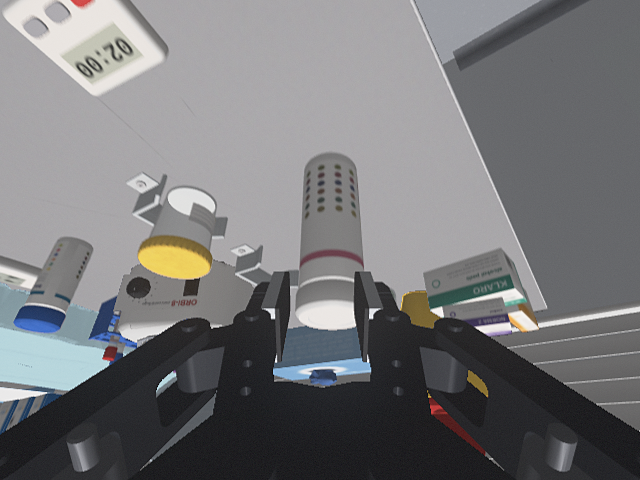

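```bash
python3 -c "
from h import *
p=ctrl.get_image('wrist');T=np.array(p['world_from_camera']);o=ctrl.get_obs();Rc=R.from_rotvec(o['tool_rot']).as_matrix()
print((Rc.T@(T[:3,3]-o['tool_pos'])).round(3),(Rc.T@T[:3,:3]).round(2).tolist())
want((.446,.259,.015),-35.5,40)
"
```

```text
[-0.067 -0.141 -0.001] [[0.0, -0.96, -0.27], [0.0, 0.27, -0.96], [1.0, -0.0, 0.0]]
t 1.95 pos [0.4456 0.257  0.149 ] F [-0.49  0.32  0.04] open 0.0302
shift [-0.0867, 0.1022, 0.0022] turn [0.2, 0.0, -0.03]
```

Request:
arm_command:
  steps:
    - [[-0.022,0.026,0.001],[0,0,0],0.35]
    - [[-0.045,0.052,0.001],[0,0,0],0.35]
    - [[-0.065,0.076,0.002],[0,0,0],0.35]
    - [[-0.08,0.094,0.002],[0,0,0],0.35]
    - [[-0.087,0.102,0.002],[0,0,0],0.35]

```text
t: 2.45
tool_pos: [0.4445, 0.2593, 0.0131]
tool_rot: [-1.671, -0.063, -1.018]
contact_force: [0.7, -0.4, -0.5]
opening: 0.0299
```

```bash
python3 -c "
from h import *
want((.4665,.244,.012),-35.5,40)
for c in ['side','wrist']:
    p=ctrl.get_image(c);save(p,c+'2')
    if c=='side': draw(p,'side2c',None,None,(200,80,360,230),5)"
```

```text
t 2.45 pos [0.4445 0.2593 0.0131] F [ 0.71 -0.41 -0.45] open 0.0299
shift [0.0198, 0.018, 0.0004] turn [0.27, 0.13, -0.1]
```

View pics/side2c.png

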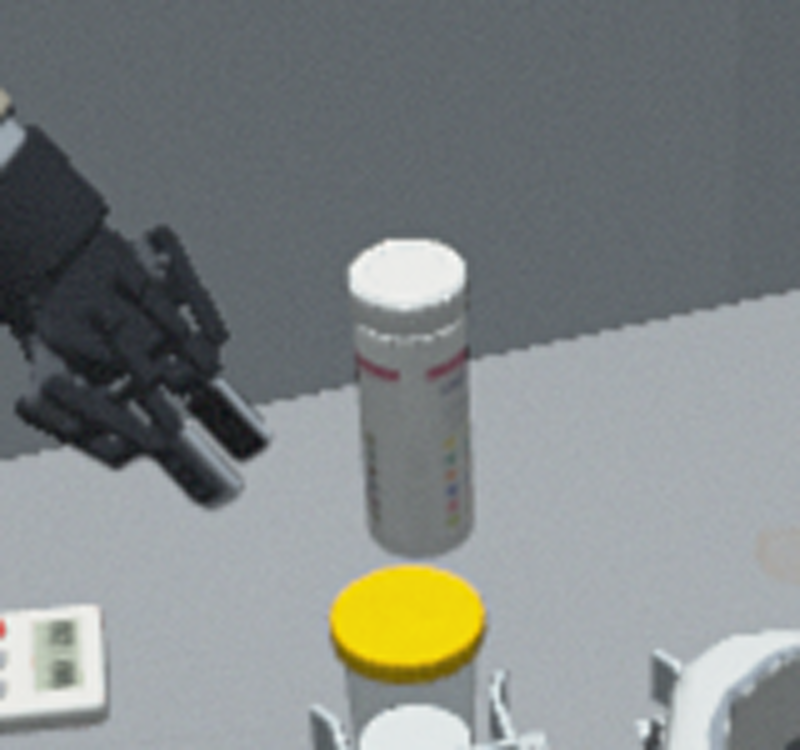

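View pics/wrist2.png

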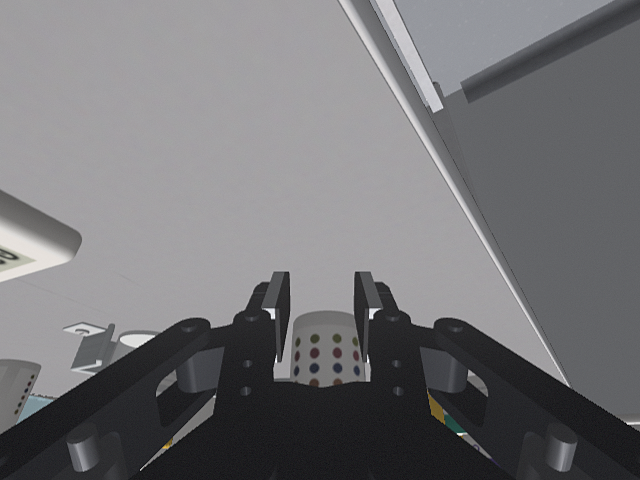

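Request:
arm_command:
  steps:
    - [[0.01,0.009,0],[0.2,0.1,0],0.35]
    - [[0.018,0.016,0],[0.2,0.1,0],0.35]
    - [[0.025,0.022,0],[0.2,0.1,0],0.35]
    - [[0.031,0.027,0],[0.2,0.1,0],0.35]
    - [[0.034,0.029,0],[0.2,0.1,0],0.35]

```text
t: 3.05
tool_pos: [0.4823, 0.2326, 0.0142]
tool_rot: [-1.666, -0.063, -1.022]
contact_force: [-0.1, 0.7, -0.8]
opening: 0.0299
```

```bash
python3 -c "
from h import *
want((.511-.0265*.814,.2125+.0265*.58,.012),-35.5,40)
for c in ['side','wrist']:
    p=ctrl.get_image(c);save(p,c+'3')
    if c=='side': draw(p,'side3c',None,None,(200,80,360,230),5)"
```

```text
t 3.05 pos [0.4823 0.2326 0.0142] F [-0.11  0.7  -0.78] open 0.0299
shift [0.0051, 0.0072, 0.0004] turn [0.07, -0.08, -0.05]
```

View pics/side3c.png

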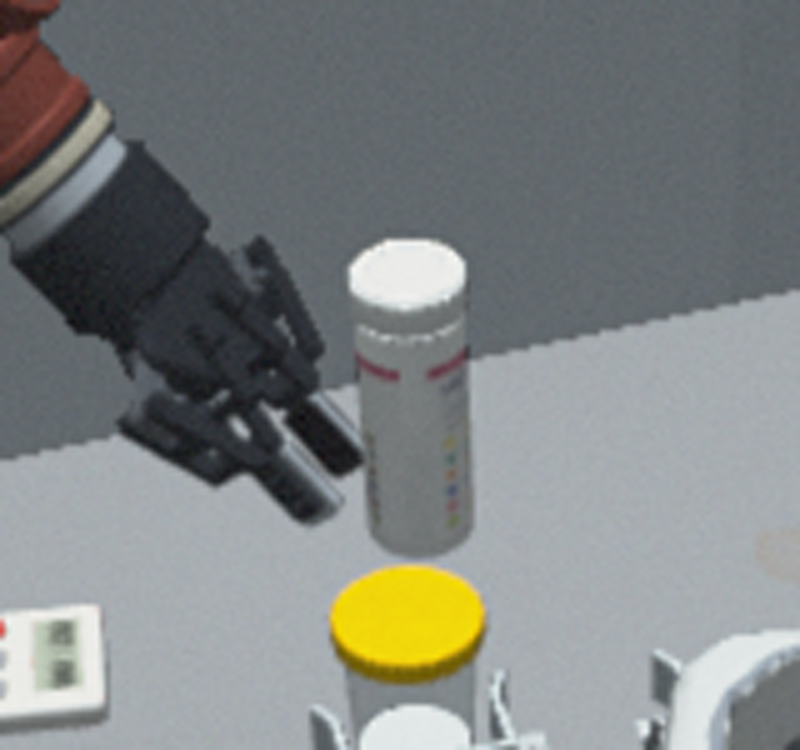

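View pics/wrist3.png

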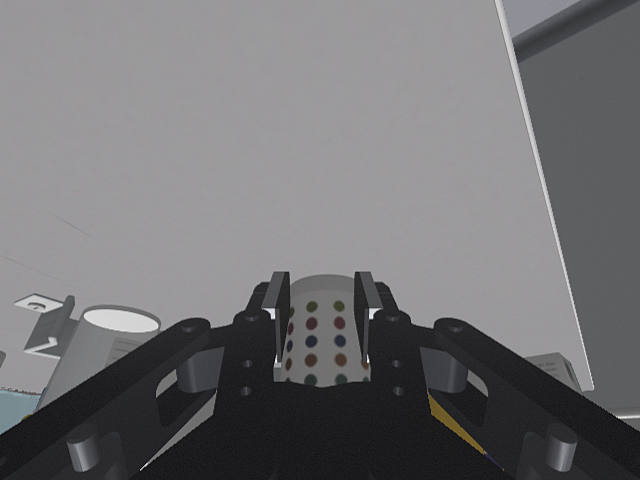

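Request:
arm_command:
  steps:
    - [[0.001,0.005,0],[0,0,0],0.35]
    - [[0.004,0.0075,0],[0,0,0],0.35]
    - [[0.007,0.01,0],[0,0,0],0.35]
    - [[0.01,0.0125,0],[0,0,0],0.35]
    - [[0.013,0.015,0],[0,0,0],0.35]

```text
t: 3.65
tool_pos: [0.4979, 0.2213, 0.0107]
tool_rot: [-1.667, -0.063, -1.021]
contact_force: [-0.4, 0.8, -0.8]
opening: 0.0298
```

```bash
python3 -c "
from h import *
want((.6125-.0265*.814,.140+.0265*.58,.011),-35.5,40)
p=ctrl.get_image('side');draw(p,'side4c',None,None,(200,80,360,230),5)"
```

```text
t 3.65 pos [0.4979 0.2213 0.0107] F [-0.36  0.75 -0.78] open 0.0298
shift [0.0876, 0.073, 0.0005] turn [0.07, -0.05, -0.07]
```

View pics/side4c.png

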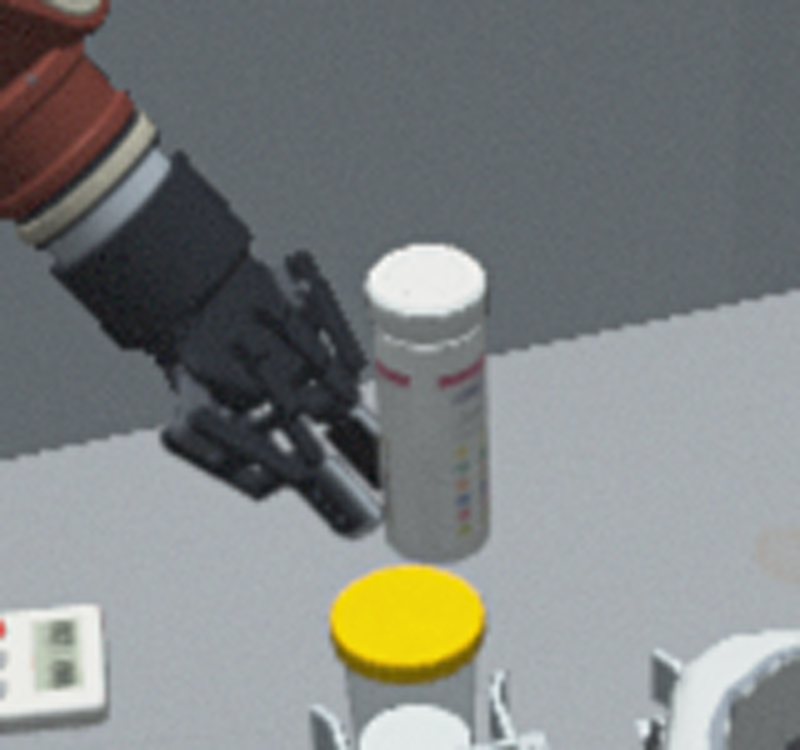

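Request:
arm_command:
  steps:
    - [[0.003,0.0025,0],[0,0,0],0.35]
    - [[0.007,0.0058,0],[0,0,0],0.35]
    - [[0.011,0.0092,0],[0,0,0],0.35]
    - [[0.015,0.0125,0],[0,0,0],0.35]
    - [[0.019,0.0158,0],[0,0,0],0.35]

```text
t: 4.2
tool_pos: [0.5187, 0.2063, 0.011]
tool_rot: [-1.667, -0.063, -1.021]
contact_force: [0.1, 0.7, -0.6]
opening: 0.0296
```

Request:
arm_command:
  steps:
    - [[0.004,0.0033,0],[0,0,0],0.35]
    - [[0.008,0.0067,0],[0,0,0],0.35]
    - [[0.012,0.01,0],[0,0,0],0.35]
    - [[0.016,0.0133,0],[0,0,0],0.35]
    - [[0.02,0.0167,0],[0,0,0],0.35]

```text
t: 4.7
tool_pos: [0.5403, 0.1909, 0.011]
tool_rot: [-1.667, -0.063, -1.022]
contact_force: [-0.6, 1.0, -0.2]
opening: 0.03
```

```bash
python3 -c "
from h import *
want((.6125-.0265*.814,.140+.0265*.58,.011),-35.5,40)
p=ctrl.get_image('side');draw(p,'side5c',None,None,(200,80,360,230),5)
p=ctrl.get_image('top');draw(p,'top5c',(.6063,.0502,np.radians(-93.9)),None,(180,170,340,290),5)
"
```

```text
t 4.7 pos [0.5403 0.1909 0.011 ] F [-0.58  1.   -0.23] open 0.03
shift [0.0474, 0.0397, 0.0006] turn [0.09, -0.07, -0.05]
```

View pics/side5c.png

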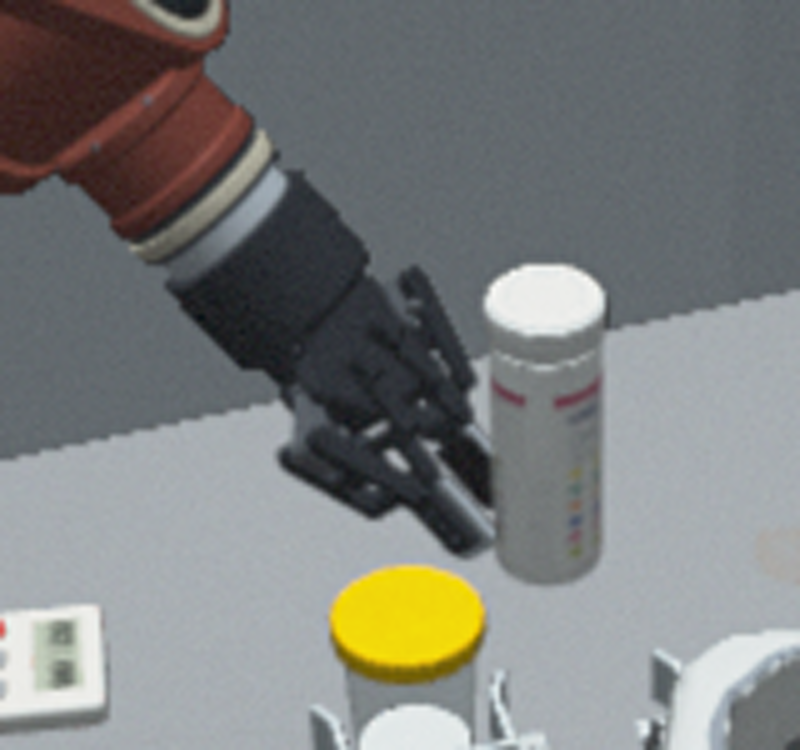

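View pics/top5c.png

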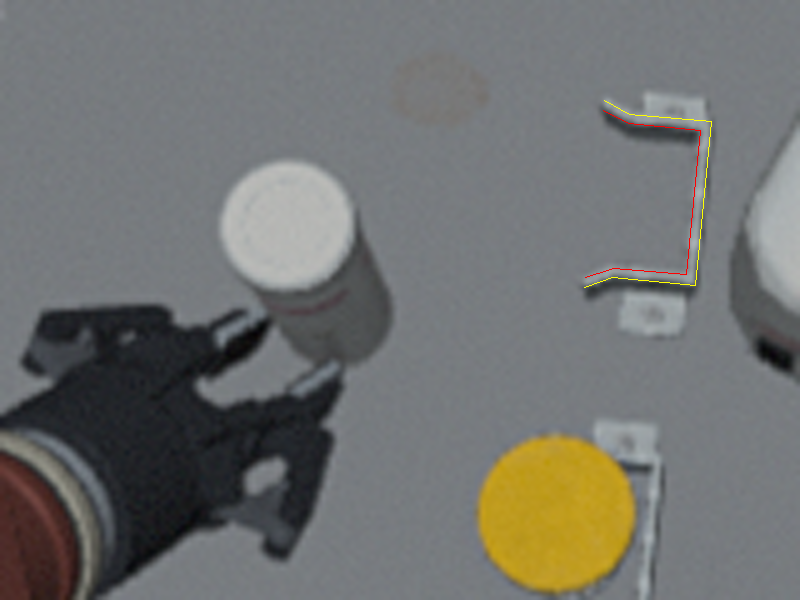

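```bash
python3 -c "
from h import *
p=ctrl.get_image('top');v=ray(p,(170+225/5-.4,180+287/5-.4),.137);o=ctrl.get_obs()
d=v[:2]-o['tool_pos'][:2];u=np.array([.814,-.581]);print(v,d@u,d@np.array([.581,.814]))
s=np.array([.6063,.0502]);n=np.array([np.cos(np.radians(-93.9)),np.sin(np.radians(-93.9))]);l=np.array([-n[1],n[0]])
print((v[:2]-s)@n,(v[:2]-s)@l)
"
```

```text
[0.55986248 0.17310073 0.137     ] 0.026252780755558012 -0.0030905005084965985
-0.11945766578688716 -0.0546891085411448
```

Request:
arm_command:
  steps:
    - [[0.003,0.0025,0],[0,0,0],0.35]
    - [[0.007,0.0058,0],[0,0,0],0.35]
    - [[0.011,0.0092,0],[0,0,0],0.35]
    - [[0.015,0.0125,0],[0,0,0],0.35]
    - [[0.019,0.0158,0],[0,0,0],0.35]

```text
t: 5.35
tool_pos: [0.5607, 0.1762, 0.0112]
tool_rot: [-1.667, -0.063, -1.022]
contact_force: [-0.4, 0.8, -0.9]
opening: 0.0296
```

Request:
arm_command:
  steps:
    - [[0.004,0.0033,0],[0,0,0],0.35]
    - [[0.008,0.0067,0],[0,0,0],0.35]
    - [[0.012,0.01,0],[0,0,0],0.35]
    - [[0.015,0.0125,0],[0,0,0],0.35]
    - [[0.018,0.015,0],[0,0,0],0.35]

```text
t: 5.85
tool_pos: [0.5801, 0.1623, 0.0113]
tool_rot: [-1.667, -0.063, -1.022]
contact_force: [-0.5, 1.0, -0.8]
opening: 0.0299
```

```bash
python3 -c "
from h import *
want((.6125-.0265*.814,.140+.0265*.58,.011),-35.5,40)
p=ctrl.get_image('side');draw(p,'side6c',None,None,(200,80,360,230),5)
p=ctrl.get_image('top');draw(p,'top6c',(.6063,.0502,np.radians(-93.9)),None,(180,170,340,290),5)
"
```

```text
t 5.85 pos [0.5801 0.1623 0.0113] F [-0.5   1.   -0.77] open 0.0299
shift [0.0097, 0.0085, 0.0007] turn [0.11, -0.11, -0.04]
```

View pics/top6c.png

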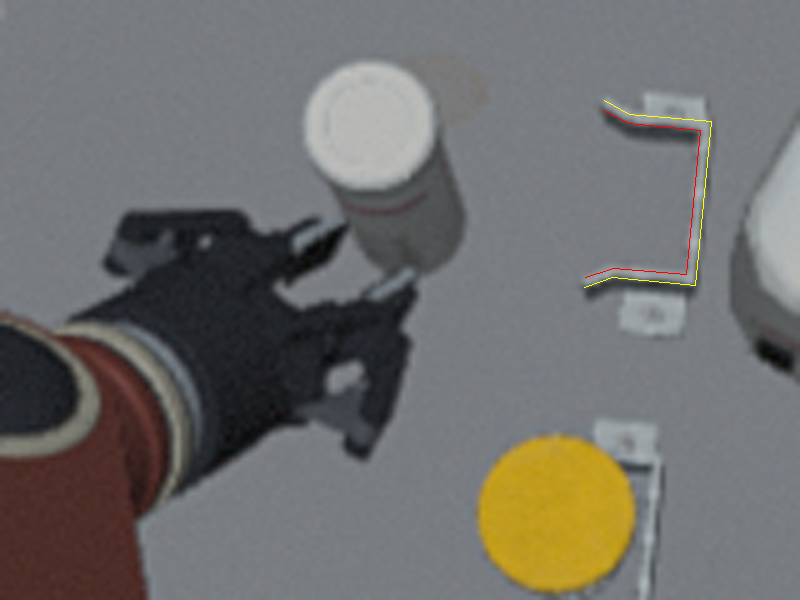

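Request:
arm_command:
  steps:
    - [[0.003,0.0025,0],[0,0,0],0.35]
    - [[0.006,0.005,0],[0,0,0],0.35]
    - [[0.009,0.0075,0],[0,0,0],0.35]
    - [[0.011,0.0092,0],[0,0,0],0.35]
    - [[0.0115,0.0097,0],[0,0,0],0.35]

```text
t: 6.45
tool_pos: [0.5927, 0.1532, 0.0114]
tool_rot: [-1.667, -0.062, -1.023]
contact_force: [-0.4, 1.1, -0.5]
opening: 0.0299
```

```bash
python3 -c "
from h import *
want((.55,.23,.10),-93.9,40)
p=ctrl.get_image('side');draw(p,'side7c',None,None,(230,80,390,230),5)
p=ctrl.get_image('top');draw(p,'top7c',(.6063,.0502,np.radians(-93.9)),None,(180,170,340,290),5)
"
```

```text
t 6.45 pos [0.5927 0.1532 0.0114] F [-0.36  1.05 -0.55] open 0.0299
shift [-0.004, -0.1189, 0.0375] turn [-37.4, 44.6, -0.01]
```

View pics/top7c.png

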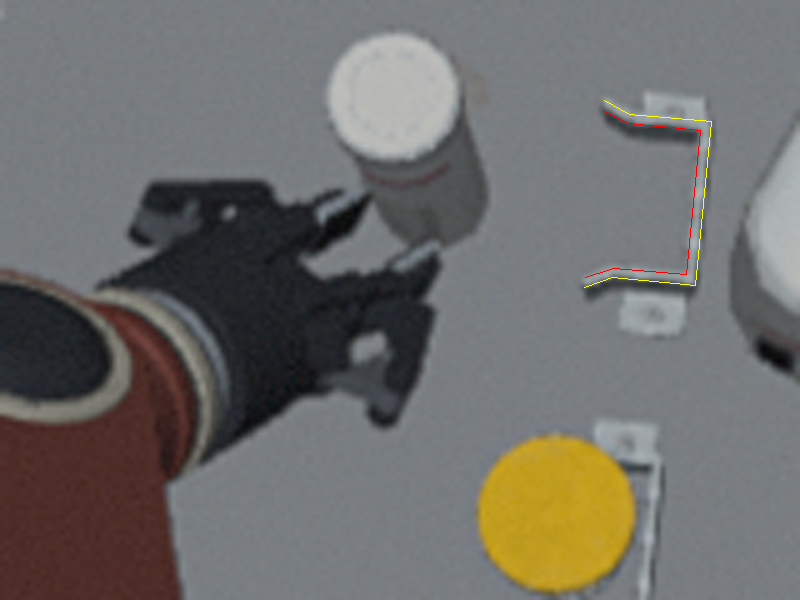

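View pics/side7c.png

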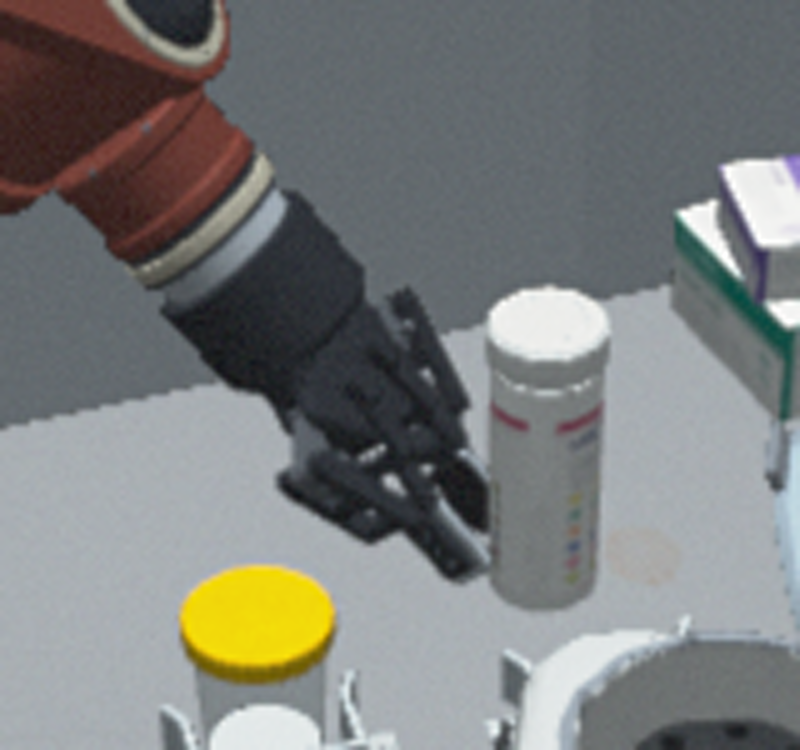

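Request:
arm_command:
  steps:
    - [[-0.008,-0.007,0],[0,0,0],0.35]
    - [[-0.015,-0.03,0],[0,0,0],0.35]
    - [[-0.015,-0.065,0],[0,0,0],0.35]
    - [[-0.015,-0.1,0],[0,0,0],0.35]
    - [[-0.015,-0.11,0],[0,0,0],0.35]

```text
t: 7.05
tool_pos: [0.5258, 0.2035, 0.0892]
tool_rot: [-1.662, -0.066, -1.024]
contact_force: [0.5, -0.6, 0.0]
opening: 0.0299
```

```bash
python3 -c "
from h import *
p=ctrl.get_image('top');save(p,'top8');b=ctrl.boxes_of(p,'tall_vial');print(b[:2])
draw(p,'top8c',(.6063,.0502,np.radians(-93.9)),None,(180,170,340,290),5)
want((.6125,.25,.10),-93.9,40)
"
```

```text
[{'position': [197.3, 266.0], 'confidence': 0.67}, {'position': [293.4, 306.3], 'confidence': 0.17}]
t 7.15 pos [0.526  0.2026 0.0877] F [-0.99  0.11 -0.16] open 0.03
shift [0.0405, 0.0183, 0.0889] turn [-37.63, 44.57, -0.02]
```

View pics/top8c.png

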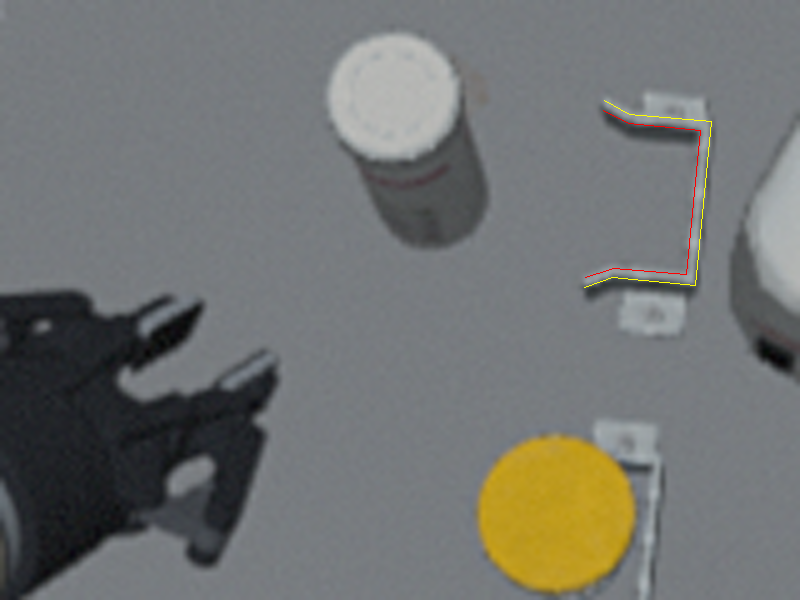

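```bash
cat >> h.py <<'E'
SX,SY,YAW=.6063,.0502,-93.9
def sf(v):
    y=np.radians(YAW);n=np.array([np.cos(y),np.sin(y)]);l=np.array([-n[1],n[0]]);d=np.array(v)[:2]-[SX,SY];return (d@n).round(4),(d@l).round(4)
E
python3 -c "
from h import *
p=ctrl.get_image('top');q=ctrl.get_image('side')
v=ray(p,(170+97/5-.4,180+394/5-.4),.137);print(v,sf(v))
draw(p,'top9c',(SX,SY,np.radians(YAW)),v,(180,170,340,290),5)
draw(q,'side9c',(SX,SY,np.radians(YAW)),v,(280,100,440,250),5)
"
```

```text
[0.61013946 0.13625544 0.137     ] (np.float64(-0.0861), np.float64(-0.002))
```

View pics/top9c.png

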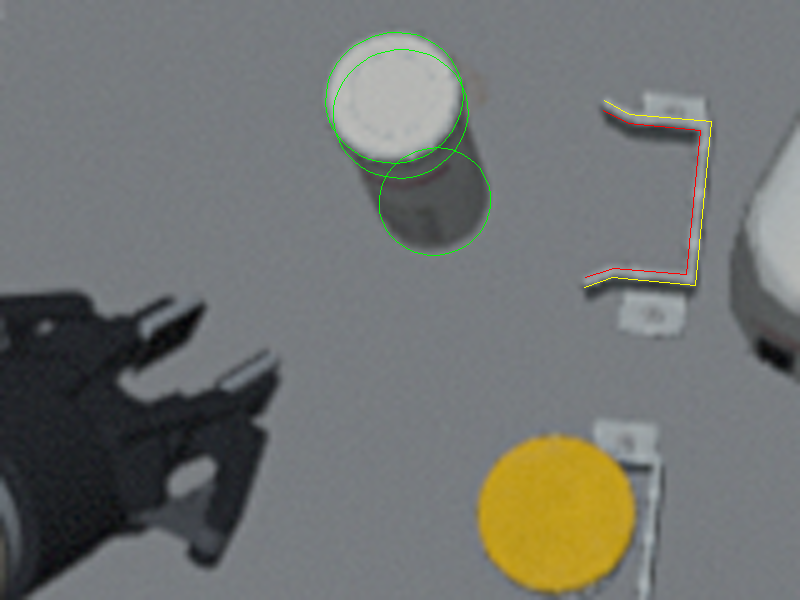

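View pics/side9c.png

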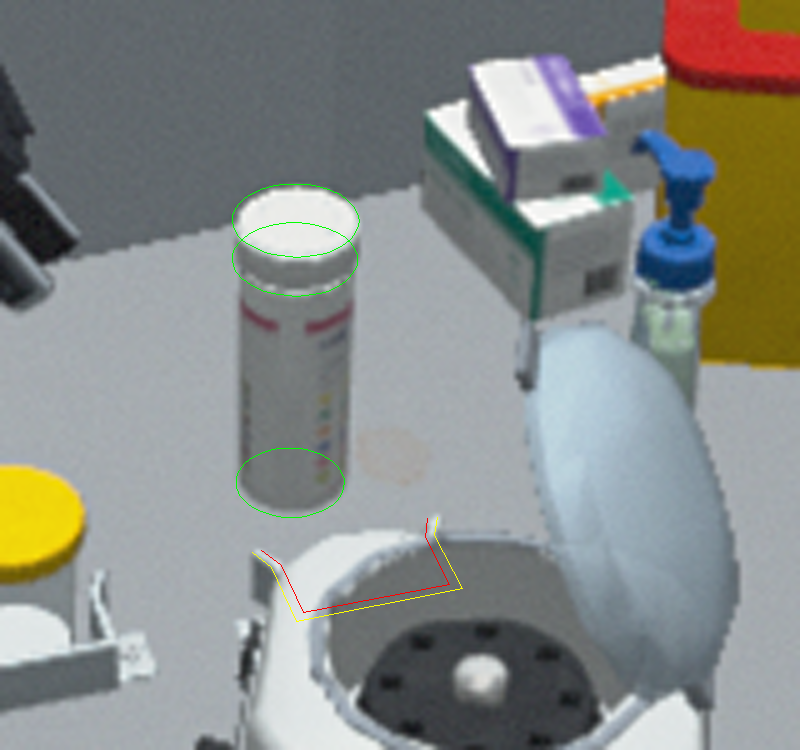

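```bash
python3 -c "
from h import *
want((.6185,.25,.10),-93.9,40)"
```

```text
t 7.25 pos [0.5254 0.201  0.0851] F [-0.01 -0.87 -0.8 ] open 0.03
shift [0.0456, 0.0187, 0.0941] turn [-37.36, 44.65, -0.0]
```

Request:
arm_command:
  steps:
    - [[-0.005,0,0.025],[-5.2,6.2,0],0.35]
    - [[-0.005,0.0,0.045],[-10.4,12.4,0],0.35]
    - [[0.005,0.002,0.065],[-15.6,18.6,0],0.35]
    - [[0.018,0.01,0.08],[-20.8,24.8,0],0.35]
    - [[0.03,0.013,0.085],[-26,31,0],0.35]

```text
t: 7.75
tool_pos: [0.6011, 0.2514, 0.0915]
tool_rot: [-1.726, 0.567, -1.539]
contact_force: [-0.3, 0.8, -1.1]
opening: 0.0297
```

```bash
python3 -c "
from h import *
want((.6185,.25,.08),-93.9,40);print(ctrl.get_obs()['q'].round(2))"
```

```text
t 7.75 pos [0.6011 0.2514 0.0915] F [-0.32  0.84 -1.14] open 0.0297
shift [-0.0032, 0.0122, 0.0166] turn [-11.03, 13.51, 0.11]
[ 0.55  0.42  1.55 -0.66  1.46  0.48]
```

Request:
arm_command:
  steps:
    - [[-0.001,0.003,0.005],[-4,5,0],0.35]
    - [[-0.002,0.008,0.01],[-8,10,0],0.35]
    - [[-0.003,0.012,0.0165],[-11,13.5,0.1],0.35]
    - [[-0.003,0.012,0.0165],[-11,13.5,0.1],0.35]

```text
t: 8.15
tool_pos: [0.6194, 0.2478, 0.077]
tool_rot: [-1.697, 0.863, -1.749]
contact_force: [-0.8, -0.2, -0.2]
opening: 0.0301
```

```bash
python3 -c "
from h import *
want((.6180,.225,.011),-93.9,40);print(ctrl.get_obs()['q'].round(2))
p=ctrl.get_image('top');draw(p,'top10c',(SX,SY,np.radians(YAW)),None,(180,170,340,290),5)"
```

```text
t 8.15 pos [0.6194 0.2478 0.077 ] F [-0.76 -0.2  -0.2 ] open 0.0301
shift [-0.0251, 0.0652, 0.0003] turn [0.21, -0.02, 0.14]
[ 0.5   0.56  1.38 -0.57  1.62  0.66]
```

View pics/top10c.png

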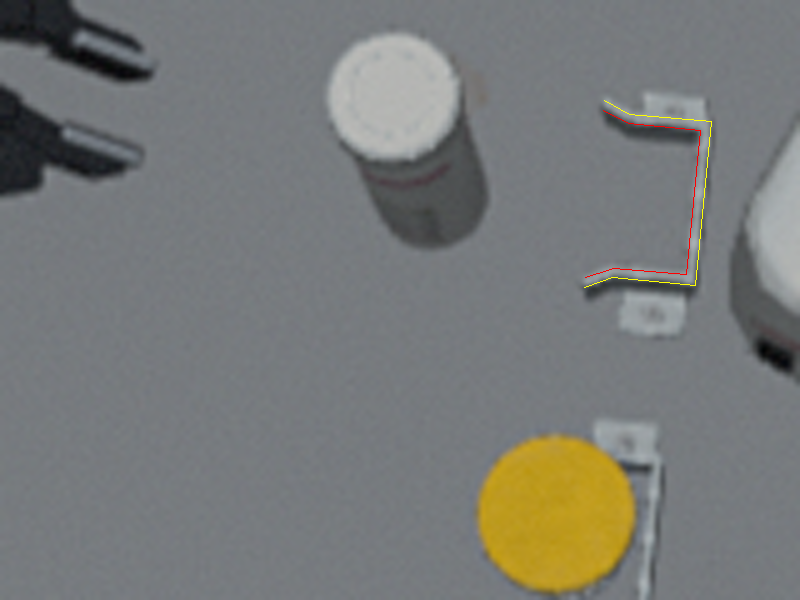

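Request:
arm_command:
  steps:
    - [[-0.006,0.016,0],[0.1,0,0.1],0.35]
    - [[-0.012,0.032,0],[0.2,0,0.1],0.35]
    - [[-0.018,0.047,0],[0.2,0,0.1],0.35]
    - [[-0.022,0.058,0],[0.2,0,0.1],0.35]
    - [[-0.025,0.064,0],[0.2,0,0.1],0.35]

```text
t: 8.7
tool_pos: [0.6156, 0.2252, 0.0104]
tool_rot: [-1.697, 0.859, -1.746]
contact_force: [-0.1, -0.8, 0.2]
opening: 0.0295
```

```bash
python3 -c "
from h import *
y=np.radians(YAW);n=np.array([np.cos(y),np.sin(y)])
t=np.array([SX,SY])-n*(.0265+.086+.008)
want((*t,.011),-93.9,40);print(sf(ctrl.get_obs()['tool_pos']))
p=ctrl.get_image('side');draw(p,'side11c',None,None,(230,80,390,230),5)
p=ctrl.get_image('wrist');save(p,'wrist11')"
```

```text
t 8.7 pos [0.6156 0.2252 0.0104] F [-0.08 -0.8   0.21] open 0.0295
shift [0.0423, 0.0348, 0.0026] turn [0.06, 0.18, 0.12]
(np.float64(-0.1753), np.float64(-0.0027))
```

View pics/side11c.png

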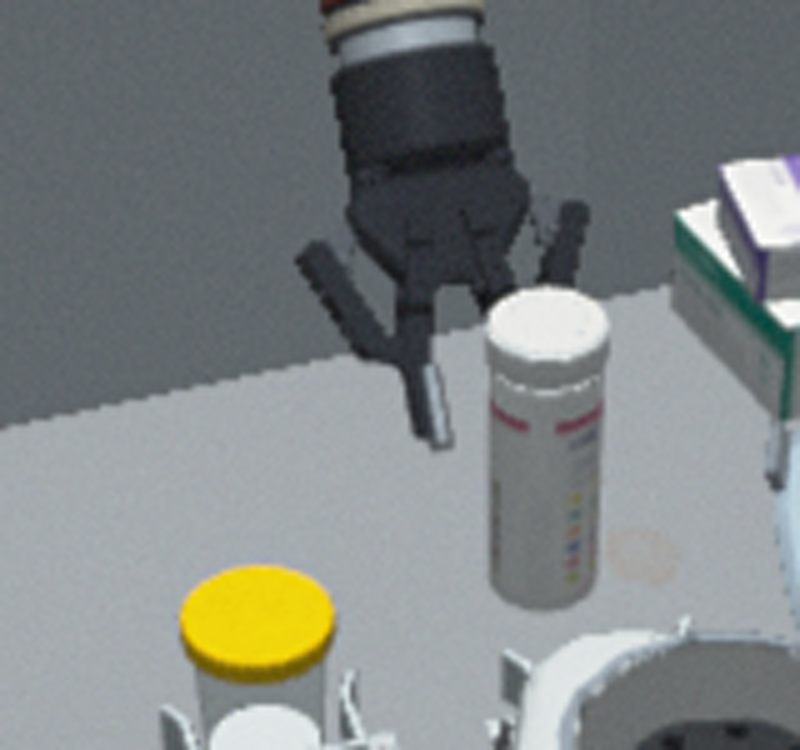

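View pics/wrist11.png

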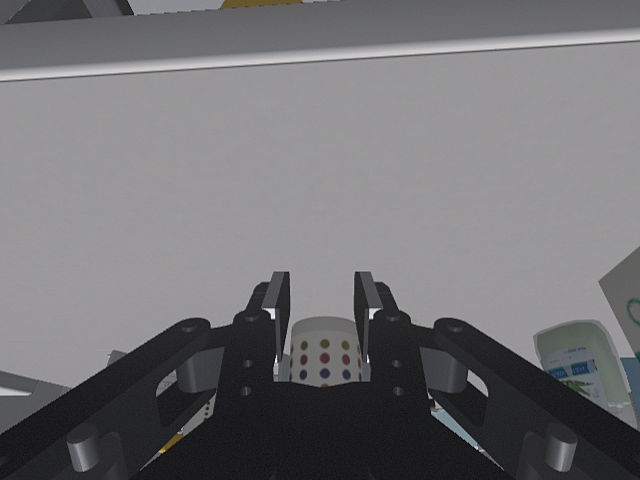

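Request:
arm_command:
  steps:
    - [[0.01,0.008,0.0015],[0,0.1,0],0.35]
    - [[0.02,0.0165,0.0026],[0,0.2,0.1],0.35]
    - [[0.028,0.023,0.0026],[0,0.2,0.1],0.35]
    - [[0.034,0.028,0.0026],[0,0.2,0.1],0.35]
    - [[0.038,0.031,0.0026],[0,0.2,0.1],0.35]

```text
t: 9.3
tool_pos: [0.6153, 0.1754, 0.0122]
tool_rot: [-1.692, 0.863, -1.749]
contact_force: [0.7, -0.1, -0.9]
opening: 0.03
```

```bash
python3 -c "
from h import *
y=np.radians(YAW);n=np.array([np.cos(y),np.sin(y)])
t=np.array([SX,SY])-n*(.0265)
want((*t,.011),-93.9,40);print(sf(ctrl.get_obs()['tool_pos']))
p=ctrl.get_image('wrist');save(p,'wrist12')"
```

```text
t 9.3 pos [0.6153 0.1754 0.0122] F [ 0.73 -0.09 -0.9 ] open 0.03
shift [0.0751, 0.0646, -0.0003] turn [0.06, -0.1, -0.01]
(np.float64(-0.1255), np.float64(0.0005))
```

View pics/wrist12.png

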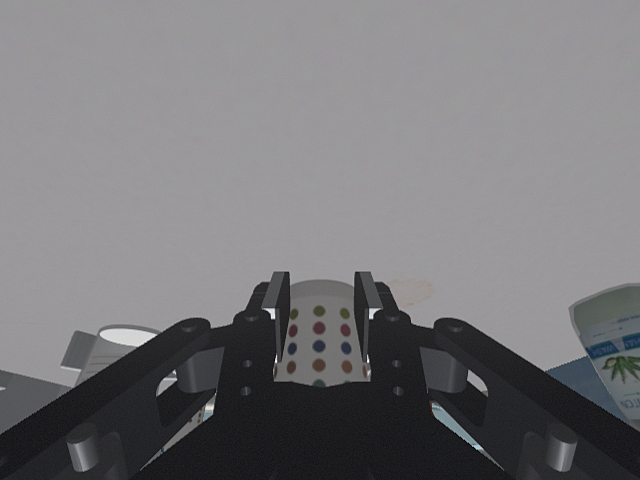

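Request:
arm_command:
  steps:
    - [[0.0035,0.004,0],[0,0,0],0.35]
    - [[0.007,0.007,0],[0,0,0],0.35]
    - [[0.011,0.01,0],[0,0,0],0.35]
    - [[0.015,0.0135,0],[0,0,0],0.35]
    - [[0.019,0.0165,0],[0,0,0],0.35]

```text
t: 9.85
tool_pos: [0.6134, 0.1497, 0.0117]
tool_rot: [-1.693, 0.863, -1.749]
contact_force: [0.9, 0.4, 0.1]
opening: 0.03
```

Request:
arm_command:
  steps:
    - [[0.004,0.0033,0],[0,0,0],0.35]
    - [[0.008,0.0067,0],[0,0,0],0.35]
    - [[0.012,0.01,0],[0,0,0],0.35]
    - [[0.015,0.0125,0],[0,0,0],0.35]
    - [[0.018,0.015,0],[0,0,0],0.35]

```text
t: 10.35
tool_pos: [0.6118, 0.1259, 0.0117]
tool_rot: [-1.693, 0.863, -1.749]
contact_force: [0.3, 0.4, -0.6]
opening: 0.0299
```

```bash
python3 -c "
from h import *
y=np.radians(YAW);n=np.array([np.cos(y),np.sin(y)])
t=np.array([SX,SY])-n*(.0265)
want((*t,.011),-93.9,40);print(sf(ctrl.get_obs()['tool_pos']))
p=ctrl.get_image('side');draw(p,'side13c',(SX,SY,np.radians(YAW)),None,(250,100,410,250),5)
p=ctrl.get_image('top');draw(p,'top13c',(SX,SY,np.radians(YAW)),None,(180,170,340,290),5)"
```

```text
t 10.35 pos [0.6118 0.1259 0.0117] F [ 0.3   0.44 -0.64] open 0.0299
shift [0.0374, 0.0324, -0.0002] turn [0.08, -0.09, 0.01]
(np.float64(-0.0759), np.float64(0.0003))
```

View pics/side13c.png

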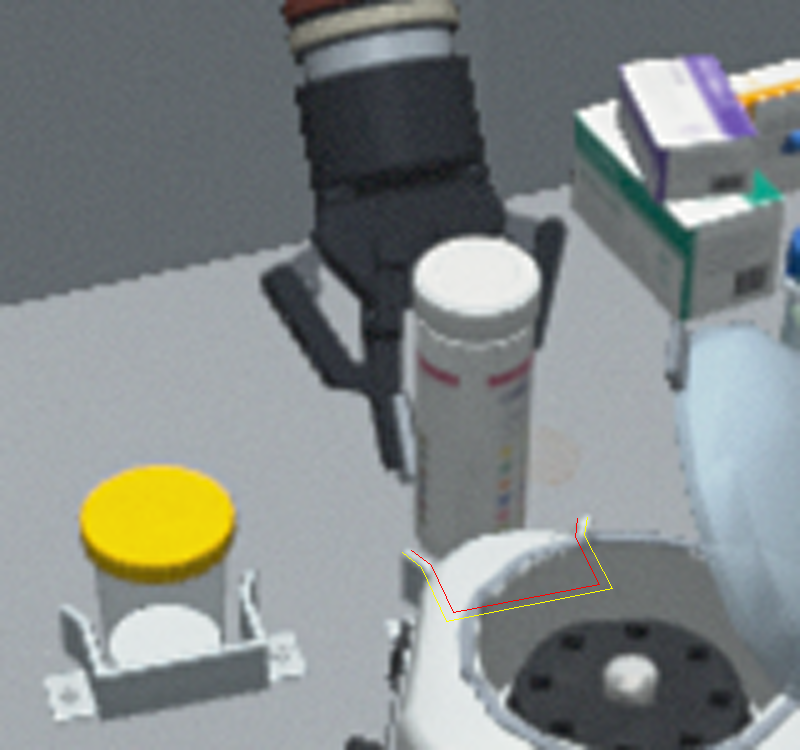

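View pics/top13c.png

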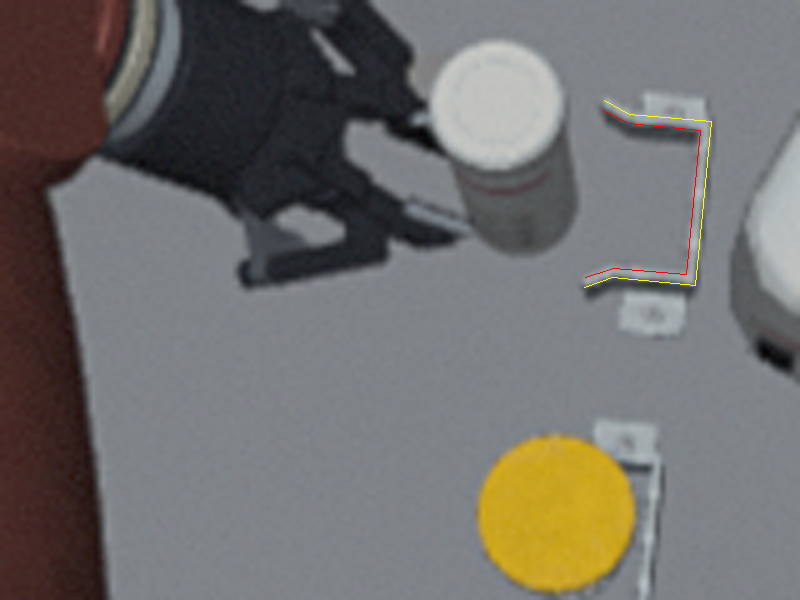

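Request:
arm_command:
  steps:
    - [[0.003,0.0025,0],[0,0,0],0.35]
    - [[0.006,0.0053,0],[0,0,0],0.35]
    - [[0.009,0.008,0],[0,0,0],0.35]
    - [[0.012,0.0105,0],[0,0,0],0.35]
    - [[0.015,0.013,0],[0,0,0],0.35]

```text
t: 10.95
tool_pos: [0.6104, 0.1057, 0.0116]
tool_rot: [-1.693, 0.863, -1.749]
contact_force: [0.1, 0.7, -0.2]
opening: 0.0295
```

```bash
python3 -c "
from h import *
y=np.radians(YAW);n=np.array([np.cos(y),np.sin(y)])
t=np.array([SX,SY])-n*(.0265)
want((*t,.011),-93.9,40);print(sf(ctrl.get_obs()['tool_pos']))
p=ctrl.get_image('side');draw(p,'side14c',(SX,SY,np.radians(YAW)),None,(250,100,410,250),5)
p=ctrl.get_image('top');draw(p,'top14c',(SX,SY,np.radians(YAW)),None,(180,170,340,290),5)"
```

```text
t 10.95 pos [0.6104 0.1057 0.0116] F [ 0.14  0.65 -0.22] open 0.0295
shift [0.022, 0.0192, -0.0002] turn [0.09, -0.12, 0.02]
(np.float64(-0.0556), np.float64(0.0003))
```

View pics/top14c.png

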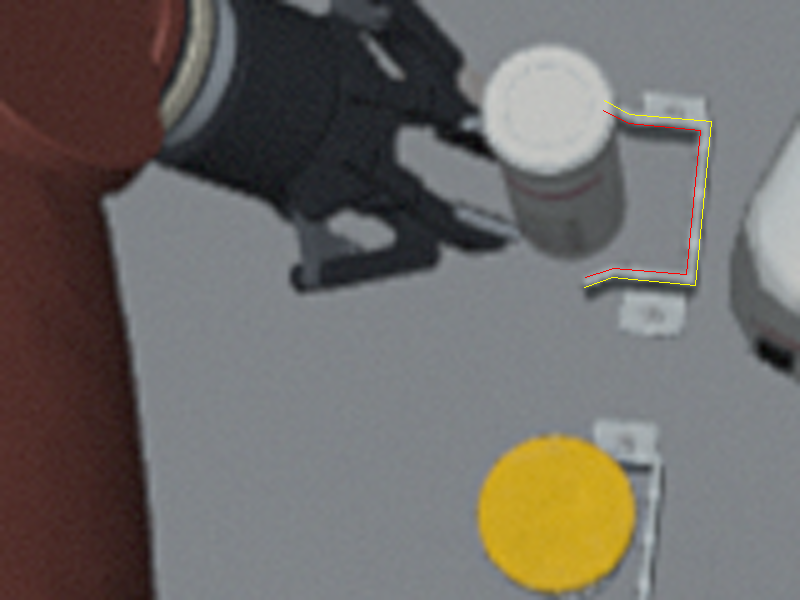

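Request:
arm_command:
  steps:
    - [[0.003,0.0025,0],[0,0,0],0.35]
    - [[0.006,0.005,0],[0,0,0],0.35]
    - [[0.009,0.0075,0],[0,0,0],0.35]
    - [[0.0115,0.0095,0],[0,0,0],0.35]
    - [[0.0135,0.0113,0],[0,0,0],0.35]

```text
t: 11.55
tool_pos: [0.6089, 0.0875, 0.0115]
tool_rot: [-1.693, 0.863, -1.75]
contact_force: [0.9, 1.4, 0.4]
opening: 0.0298
```

Request:
arm_command:
  steps:
    - [[0.001,0.001,0],[0,0,0],0.35]
    - [[0.002,0.0018,0],[0,0,0],0.35]
    - [[0.003,0.0026,0],[0,0,0],0.35]
    - [[0.004,0.0034,0],[0,0,0],0.35]
    - [[0.005,0.0042,0],[0,0,0],0.35]

```text
t: 12.05
tool_pos: [0.6084, 0.0809, 0.0115]
tool_rot: [-1.693, 0.863, -1.75]
contact_force: [-1.2, 0.1, 0.1]
opening: 0.0298
```

```bash
python3 -c "
from h import *
print(ctrl.get_obs()['contact_force'],sf(ctrl.get_obs()['tool_pos']))
p=ctrl.get_image('side');draw(p,'side15c',(SX,SY,np.radians(YAW)),None,(250,100,410,250),5)
p=ctrl.get_image('top');draw(p,'top15c',None,None,(240,170,340,240),8)"
```

```text
[-1.16665564  0.14327112  0.07365008] (np.float64(-0.0308), np.float64(0.0))
```

View pics/top15c.png

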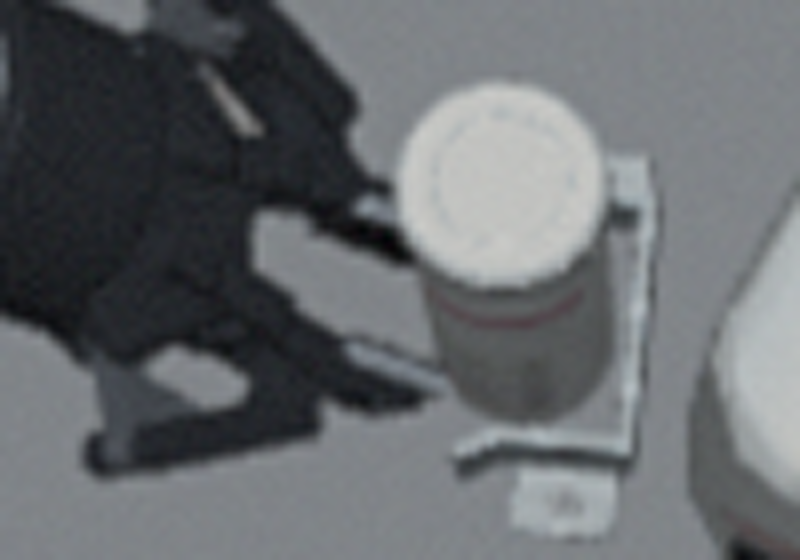

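View pics/side15c.png

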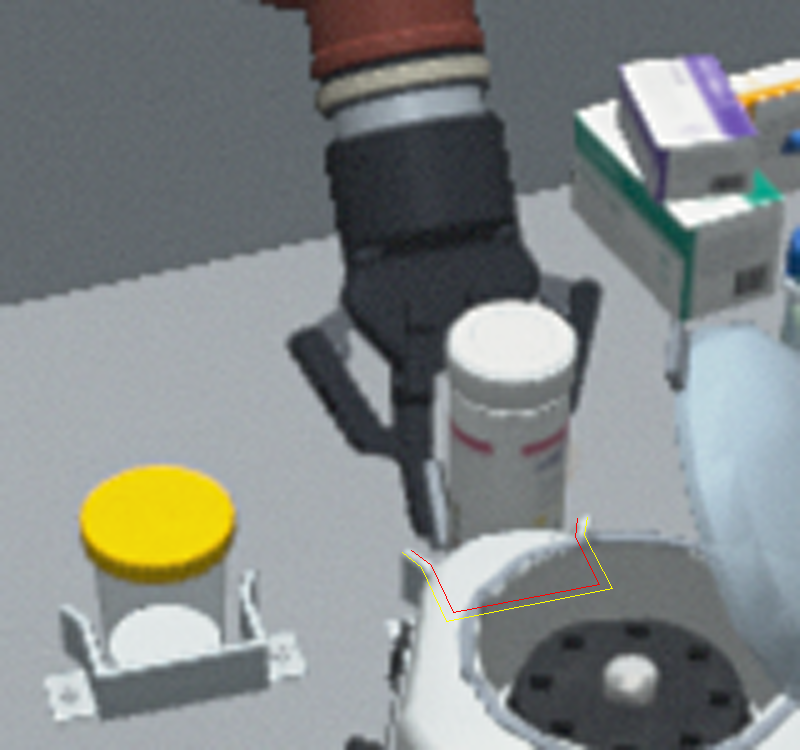

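Request:
arm_command:
  steps:
    - [[0.0008,0.0007,0],[0,0,0],0.35]
    - [[0.0015,0.0013,0],[0,0,0],0.35]
    - [[0.0022,0.0019,0],[0,0,0],0.35]

```text
t: 12.45
tool_pos: [0.6082, 0.0778, 0.0114]
tool_rot: [-1.693, 0.863, -1.75]
contact_force: [0.3, 0.2, 0.2]
opening: 0.0301
```

Request:
arm_command:
  steps:
    - [[0.0008,0.0007,0],[0,0,0],0.35]
    - [[0.0015,0.0013,0],[0,0,0],0.35]

```text
t: 12.65
tool_pos: [0.6081, 0.076, 0.0114]
tool_rot: [-1.693, 0.864, -1.749]
contact_force: [1.4, 2.5, 0.1]
opening: 0.0298
```

```bash
python3 -c "
from h import *
print(ctrl.get_obs()['contact_force'],sf(ctrl.get_obs()['tool_pos']))
p=ctrl.get_image('top');draw(p,'top16c',None,None,(240,170,340,240),8)"
```

```text
[1.36217207 2.45963331 0.14664611] (np.float64(-0.0259), np.float64(0.0))
```

View pics/top16c.png

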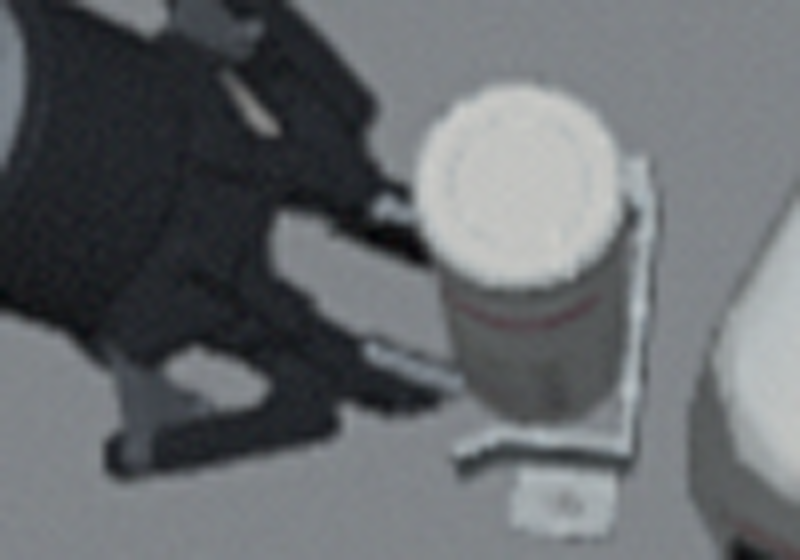

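Request:
arm_command:
  steps:
    - [[0.0006,0.0005,0],[0,0,0],0.35]

```text
t: 12.8
tool_pos: [0.6082, 0.0758, 0.0114]
tool_rot: [-1.691, 0.864, -1.749]
contact_force: [-0.3, 4.6, 0.1]
opening: 0.0297
```

Request:
arm_command:
  steps:
    - [[0.0006,0.0005,0],[0,0,0],0.35]

```text
t: 12.9
tool_pos: [0.6083, 0.0757, 0.0114]
tool_rot: [-1.69, 0.865, -1.748]
contact_force: [-1.4, 6.1, 0.3]
opening: 0.0299
```

Request:
arm_command:
  steps:
    - [[-0.002,-0.0017,0],[0,0,0],0.35]
    - [[-0.008,-0.0067,0],[0,0,0],0.35]
    - [[-0.018,-0.015,0],[0,0,0],0.35]
    - [[-0.035,-0.03,0],[0,0,0],0.35]
    - [[-0.05,-0.043,0],[0,0,0],0.35]

```text
t: 13.4
tool_pos: [0.613, 0.1429, 0.0124]
tool_rot: [-1.69, 0.865, -1.748]
contact_force: [0.1, -1.1, 0.4]
opening: 0.03
```

Request:
arm_command:
  steps:
    - [[-0.02,-0.03,0],[0,0,0],0.35]
    - [[-0.03,-0.065,0],[0,0,0],0.35]
    - [[-0.03,-0.1,0],[0,0,0],0.35]
    - [[-0.03,-0.13,0],[0,0,0],0.35]
    - [[-0.03,-0.13,0],[0,0,0],0.35]

```text
t: 13.9
tool_pos: [0.6228, 0.2533, 0.0974]
tool_rot: [-1.68, 0.861, -1.749]
contact_force: [0.4, -0.3, -0.6]
opening: 0.0301
```

```bash
python3 -c "
from h import *
print(ctrl.get_obs()['contact_force'],ctrl.get_obs()['tool_pos'])
p=ctrl.get_image('top');draw(p,'top17c',None,None,(240,170,340,240),8);save(p,'top17')
for n in ['sample_cup','short_vial','meter']: print(n,ctrl.boxes_of(p,n)[0])
v=(SX,SY);draw(p,'top17m',(SX,SY,np.radians(YAW)),v,(240,170,340,240),8)
p=ctrl.get_image('side');draw(p,'side17c',(SX,SY,np.radians(YAW)),v,(250,100,410,250),5)"
```

```text
[ 0.35827279 -0.29021205 -0.64417523] [0.62283075 0.25329419 0.09743279]
sample_cup {'position': [269.4, 288.5], 'confidence': 0.59}
short_vial {'position': [292.0, 389.8], 'confidence': 0.62}
meter {'position': [312.8, 448.6], 'confidence': 0.92}
```

View pics/top17c.png

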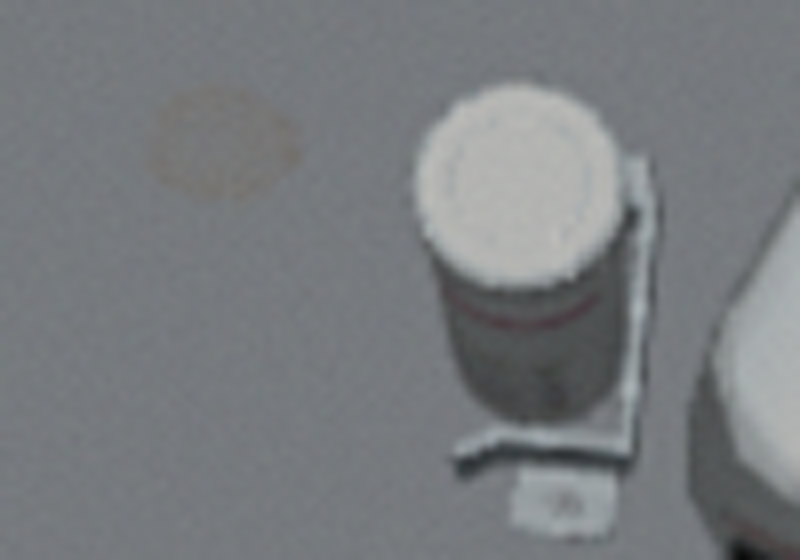

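View pics/top17m.png

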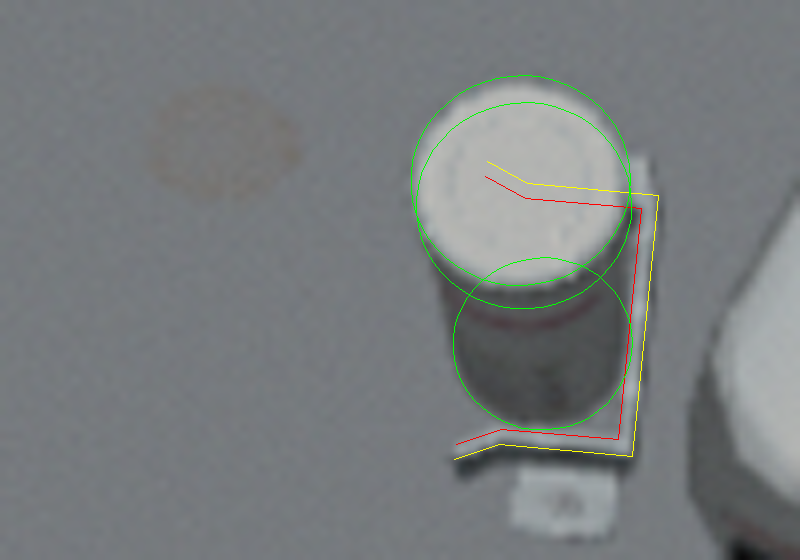

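View pics/side17c.png

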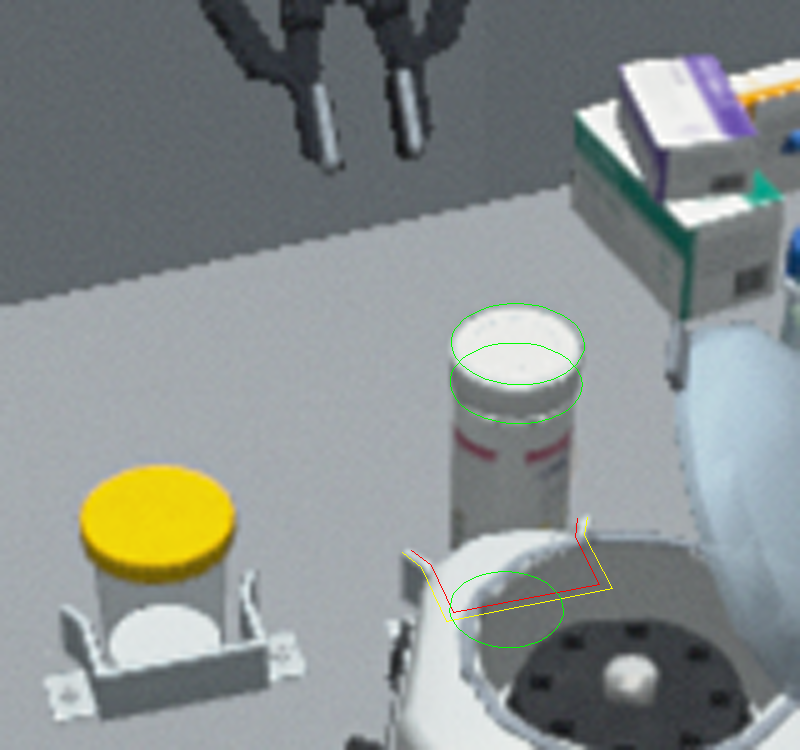

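View pics/top17.png

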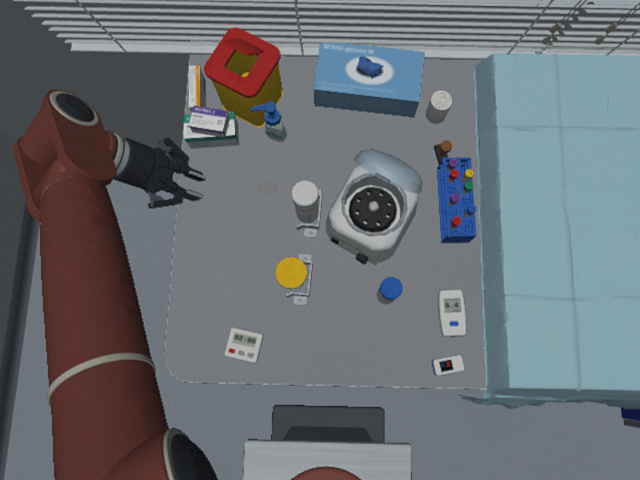

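```bash
python3 -c "
from h import *
print(ctrl.finish_job())"
```

```text
the job is handed in; nothing more can be done
None
```

The tall vial is standing upright in the empty (farther) bracket, up against its back wall, and the job is handed in. I pushed it with the gripper part-open (30 mm) and tilted back. The two fingertips held it like a cradle low on the body, with no grip and no lift. The first push was diagonal, to the bracket's axis; the second went straight in through the open front.

- **Seating:** At the end the force rose from about 1 N to 6 N while the tool stopped moving, which I took as the vial meeting the back wall. In the last top view the vial looks against the wall, with at most about 1 mm between them. That is within the calibration error, so I can't tell it from contact.
- **Position:** The cap sits about 1 mm back from where my bracket model put it. The model itself was drawn slightly too far in that direction, so the two roughly agree. In the side view the centrifuge hides the base of the vial, so that view only confirms it is upright.
- **Other things:** The cup, the short vial and the meter are within about 3 pixels of where they were detected at the start, and look unmoved in the picture.
- **Robot:** The tool had backed well clear, about 0.2 m from the vial, before I handed in. The robot's clock stood at about 14 s, against the 58 s limit.

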